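Tip a circuit board over against the edge of a bench block

ROBOT

A 6-joint arm with a two-finger parallel gripper is mounted at the origin on the work surface. World frame = base frame: x ahead of the robot, y to its left, z up, the work surface at z = 0. Lengths are in mm, angles in rad, forces in N, time in s.
With the tool pointing down it reaches from about 300 to 775 mm from the base axis. Payload 14.6 kg.
Tool frame: the origin (TCP) lies between the finger pads; the fingertips stand 22 mm ahead of it and the grasp point (between the pads) lies 3 mm ahead of it (finger_overhang is the distance from the TCP to the fingertips, in mm); z points along the fingers, y is the direction in which the jaws open and shut (so a half turn about z gives the same grasp; the last joint's range is limited). The gripper opens to 94 mm and grips with 3 to 60 N. Pads are 16 mm wide; open, the fingers measure 119 mm over their backs; the gripper's body (75 mm by 177 mm) begins 78 mm behind the grasp point.
Start: joints at [-1.327, 0.3, 1.521, -0, 1.321, -0.067], TCP at [168.194, -523.641, 199.046] pointing down, gripper open.
Joint ranges: [-3.03, 3.03], [-0.79, 2.21], [0.23, 2.52], [-1.04, 4.18], [0, 3.07], [-2.55, 2.55]. Speed limits (rad/s): [2.22, 2.22, 2.57, 3.14, 3.14, 3.14].

INTERFACE

Orientations are given as [roll, pitch, yaw] about the fixed x, y, z axes, in that order (R = Rz(yaw) Ry(pitch) Rx(roll)).
In Python, from cell import * gives the robot as it stands.
- The arm moves only by the tool jog_arm, never from a script. Its argument "increments" is a list of rows, each a list of 7 numbers: the shift along the tool's x, y, z in cm, then the turn, a rotation vector about the tool's x, y, z in degrees, then the finger opening in cm, from 0 to 9.4. In form: [[x, y, z, wx, wy, wz, grip], ...]. A call has 1 to 20 rows; each row shifts and turns the commanded pose from where the row before left it, along the tool's axes as they then stand; what a row does not reach is not made up. A row lasts 1/8 s, in which the tool goes at most 62.5 mm and 10.7 degrees, less where a joint would pass 70% of its speed; a pose out of reach is approached as far as the arm can. A call is refused whole if a number of a shift passes 6.25 or a number of a turn 10.7, either way. A call with a gripper value outside its range is refused whole. The fingers move at their own pace and stop on an object; "squeeze" is the grip in N (left out, the last holds). Time passes only in rows, so rows that do not move let the fingers close. It gives the time, the measured TCP pose, the force and the opening at its end, in the units of the state.
- read_state(): the state, without advancing time (a new reading comes with each control period).
- camera(name): name is "side" or "top"; returns a dict with "image" (420x560x3 uint8, red, green, blue), "K" (3x3 intrinsics, pixels), "rvec" (rotation vector, rad) and "tvec" (3), from world to camera coordinates, as OpenCV has them. Camera axes: x right, y down, z forward; pixel columns grow to the right and rows downward; lengths in mm; the calibration is good to about 2 mm. A picture is of the moment at which its call begins. There is no depth.
- sign_off(): hands the job in, once; it reports no verdict.
Trained networks look in a picture, given as the dict that the camera call returned (one of the last four; its "shot" number tells which), for a name from the list of things; names that differ only in an ending like _2 or _b are one class to them, and where a whole thing is asked for, a point or a joint stands for the part that bears it (a point fixed in the world has none). Each returns a list of dicts, best first, with "conf" (0 to 1); they miss things now and then, are a little off and sometimes report something else, mostly with a low value. They report only what shows in the picture. A call takes as long as a camera call. They do not tell look-alikes from the thing itself.
- recognise(picture, name): "centre" ([x, y, z] in mm, in the coordinates of the camera as it stood for that picture, good to about 4 mm: the middle of the surface that is visible of it).
- regions_of(picture, name): "mask" (420x560 bool, what is visible of it).
The state is a dict: "clock": time; "joints": joint angles; "qd": joint speeds; "effort": joint torques, N m; "eef_pos": TCP position; "eef_rot": TCP orientation; "wrist_force": force on the tool from outside, world axes, zero at the start; "moment": the same for the moment, N m; "finger_gap": finger opening in mm.
Only numpy, scipy, OpenCV 4.12 (cv2) and the standard library are available. Lean on these libraries where they do the work, as an engineer would, in place of code of your own. Each camera call takes 0.05 s, during which the arm holds its last target.

TASK

Turn the circuit board over without grasping it: with the fingertips, push it across the mat until it is up against the front of the low aluminium block, then keep pushing up and forward at its near edge so that it stands up on the edge by the block and falls over onto the block. It must end lying flat on the block, spacers and solder side up. Never pinch, lift or carry the board, and leave the jar, the bottle and the screwdriver where they are.

Things in the scene. Friction and masses are not known exactly. Their poses are not given: they have to be found in the camera images.
- board: Loose green circuit board, 90 mm (its x) by 110 mm (its y), 3 mm thick, about 110 g, on four brass spacers 10 mm tall and 6 mm thick at x = +-38, y = +-48 mm. Origin under its middle, level with the spacers' feet, on the mat; z up out of the component side, x towards the block. Parts on top rise 4 mm: a 36 mm square steel shield in the middle, black connector strips at y = +-43 mm.
- board_near_edge (a point): Middle of the lower corner of the board's near edge (the 110 mm edge on the robot's side): board x = -45 mm, 10 mm above the feet of the spacers. The edge is open underneath, with 90 mm free between the two near spacers.
- board_far_edge (a point): Middle of the lower corner of the board's far edge (the one that meets the block): board x = +45 mm, 10 mm above the feet of the spacers.
- block: Low aluminium block fixed on the bench, 160 mm (its x) by 220 mm (its y) by 16 mm high. Origin: centre of its underside, on the work surface; x points away from the robot. Its front is the upright face at x = -80 mm.
- jar: Small whitish screw jar with a white cap, 48 mm across, 60 mm high, loose, standing to the left of the board (as the robot sees it). Origin under its centre. Leave it alone.
- flask: White dispenser bottle with a red cap, 40 mm across, 110 mm high, loose, standing to the left of the block. Origin under its centre. Leave it alone.
- driver: Screwdriver, 160 mm long, lying on the mat to the right of the work, roughly along the block's x. Origin at its underside, near its middle. Leave it alone.
There are look-alikes about, which are no part of the job. Of the things that look like the board, the middle-sized one is meant.

How it is judged (in metres and radians):
On the way, in this order (a step that is already met when the one before it is completed fails the run):
1. the board, still flat, has been pushed up against the front of the block (x of board_far_edge in the frame of block above -0.092 m and angle between board's own z axis and vertical below 0.2 rad and z of board_far_edge in the frame of block below 0.016 m), for 0.05 s.
2. the board stands on its far edge against the front of the block (angle between board's own z axis and vertical between 1 and 1.7 rad and x of board_far_edge in the frame of block between -0.1 and -0.065 m and z of board_far_edge in the frame of block below 0.025 m), for 0.04 s.
At the end, for the whole second after the job is handed in: The board lies upside down (within 0.14 rad of flat) and at rest on top of the block, near edge now away from the robot, overhanging the block's front by no more than 25 mm and its back not at all (angle between board's own z axis and vertical above 3 rad and x of board_near_edge in the frame of block below 0.08 m and x of board_far_edge in the frame of block above -0.105 m and z of board in the frame of block between 0.028 and 0.038 m and contact force between board and block above 0.2 N and linear speed of board below 0.02 m/s); the robot touches nothing.
It fails at once if the board is lifted or carried: raised while level, its far edge more than 50 mm up, or its middle more than 80 mm up ((height (world z) of board above 0.03 m and angle between board's own z axis and vertical below 0.35 rad) or height (world z) of board_far_edge above 0.05 m or height (world z) of board above 0.08 m).
It fails at once if the board is taken between the fingers (the grasp point between the pads lies within the board) (x of the grasp point in the frame of board between -0.045 and 0.045 m and y of the grasp point in the frame of board between -0.055 and 0.055 m and z of the grasp point in the frame of board between 0.007 and 0.017 m).
It fails at once if the jar, the bottle or the screwdriver is moved by more than 20 mm (distance of any of jar, flask, driver from where it was at the start of the episode above 0.02 m).
It also fails if it takes over 50 s, if anything falls off the work surface, if the arm or the gripper's body presses on something with over 40 N, if the wrist force passes 120 N, or if a joint passes its speed limit or range.

## Working session

There is one attempt and no reset: what is moved stays moved. The work goes in short steps, Python scripts to look and compute and a tool call to move; the robot and the scene stay as the last step left them, time stands still between calls to the robot, and variables do not carry over. Pictures are saved under pics/ and viewed, and the job is handed in when it is done.

Besides the shell and the picture viewer there is one more tool, called by a JSON object that holds its "method" and its "body", one argument or row to a line. jog_arm: Moves the arm, as the interface text tells. Its arguments: {"type":"object","properties":{"increments":{"type":"array"},"squeeze":{"type":"number"}},"required":["increments"]}

```bash
ls; mkdir -p pics
cat > h.py <<'E'
from cell import *
import numpy as np, cv2
def proj(c,P):
    return cv2.projectPoints(np.array(P,float).reshape(-1,3),np.array(c['rvec'],float),np.array(c['tvec'],float),np.array(c['K'],float),None)[0].reshape(-1,2)
def cam2w(c,p):
    R=cv2.Rodrigues(np.array(c['rvec'],float))[0]; return R.T@(np.array(p,float)-np.array(c['tvec'],float).ravel())
def px2w(c,uv,z):
    R=cv2.Rodrigues(np.array(c['rvec'],float))[0];t=np.array(c['tvec'],float).ravel()
    d=R.T@np.linalg.inv(np.array(c['K'],float))@np.array([uv[0],uv[1],1.]);o=-R.T@t
    return o+d*(z-o[2])/d[2]
def save(c,n): cv2.imwrite('pics/'+n+'.png',cv2.cvtColor(np.asarray(c['image']),cv2.COLOR_RGB2BGR))
E
python3 - <<'E'
from h import *
for n in('top','side'):
    c=camera(n);save(c,n+'0')
    for o in('board','block','jar','flask','driver'):
        for r in recognise(c,o):
            w=cam2w(c,r['centre']);print(n,o,round(r['conf'],2),w.round(0),proj(c,w).round(0))
print(read_state())
E
```

```text
pics
top board 0.97 [ 341. -129.   11.] [[326. 303.]]
top board 0.93 [ 368. -330.   21.] [[417. 293.]]
top board 0.63 [ 508. -159.   12.] [[340. 229.]]
top block 0.62 [679. -96.  14.] [[314. 155.]]
top block 0.23 [647.  59.  73.] [[245. 160.]]
top jar 0.64 [553.  40.  61.] [[252. 203.]]
top flask 0.56 [645.  57.  73.] [[246. 160.]]
top driver 0.66 [ 634. -315.   25.] [[409. 176.]]
side board 0.68 [ 371. -339.   19.] [[201. 360.]]
side board 0.6 [ 511. -161.   10.] [[270. 277.]]
side board 0.57 [ 345. -128.   10.] [[196. 268.]]
side jar 0.91 [557.  22.  50.] [[286. 202.]]
side flask 0.74 [654.  49.  61.] [[323. 190.]]
side flask 0.64 [ 510. -159.   11.] [[270. 276.]]
side driver 0.81 [ 641. -314.   25.] [[340. 337.]]
{'clock': 0.6, 'joints': array([-1.32659840e+00,  2.99906502e-01,  1.52105090e+00,  2.15855011e-05,
        1.32073360e+00, -6.65941561e-02]), 'qd': array([-0.00136745,  0.00096987, -0.0005406 , -0.00099857, -0.00177596,
       -0.00030037]), 'effort': array([ 6.83691160e-04, -5.31479430e+01, -3.52825427e+01,  7.08282134e-02,
        2.13565375e-02, -8.26951691e-06]), 'eef_pos': array([ 168.1930352 , -523.60906491,  199.02045939]), 'eef_rot': array([-3.14149591e+00, -2.74121641e-05,  3.10786735e-01]), 'wrist_force': array([-0.09144763, -0.09930842, -0.23353849]), 'moment': array([ 0.003347  ,  0.02046797, -0.00464885]), 'finger_gap': 93.61920295858678}
```

View pics/top0.png

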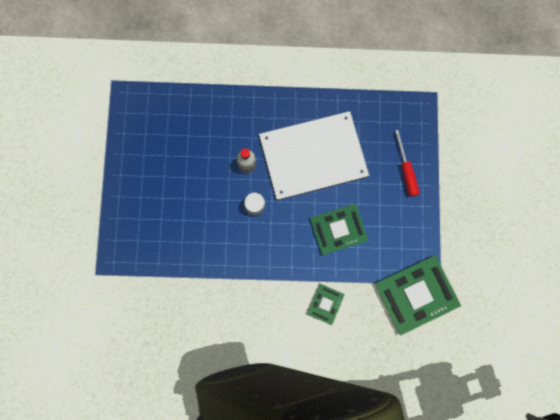

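View pics/side0.png

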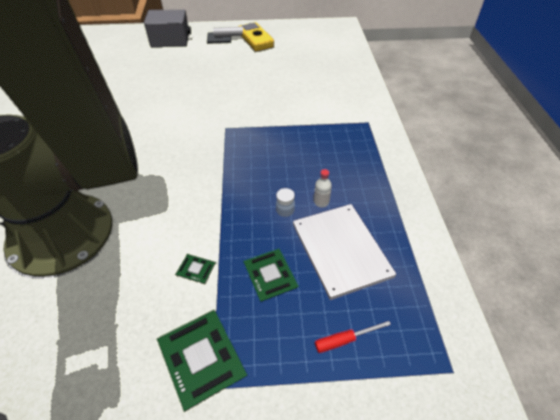

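Three boards in the top view: small (326,303), mid-size (340,229) on the mat in front of the block, and large (417,293). The middle one fits; I'll measure its size and confirm in a crop.

```bash
cat >> h.py <<'E'
def rect(c,mask,z):
    m=mask.astype(np.uint8)
    cs=max(cv2.findContours(m,cv2.RETR_EXTERNAL,cv2.CHAIN_APPROX_NONE)[0],key=cv2.contourArea).reshape(-1,2)
    w=np.array([px2w(c,p,z)[:2] for p in cs],np.float32)
    r=cv2.minAreaRect(w); return r,cv2.boxPoints(r)
E
python3 - <<'E'
from h import *
for n in('top','side'):
    c=camera(n)
    im=np.asarray(c['image'])
    crop=im[90:350,220:480] if n=='top' else im[180:410,150:410]
    cv2.imwrite('pics/%sc.png'%n,cv2.cvtColor(cv2.resize(crop,None,fx=2.2,fy=2.2,interpolation=cv2.INTER_CUBIC),cv2.COLOR_RGB2BGR))
    for o,z in(('board',13),('block',16)):
        for r in regions_of(c,o):
            q,b=rect(c,r['mask'],z);print(n,o,round(r['conf'],2),r['mask'].sum(),np.round(q[0],1),np.round(q[1],1),round(q[2],1));print(b.round(0).tolist())
E
```

```text
top board 0.88 3987 [ 366.1 -333.3] [129.6 156.4] 26.3
[[273.0, -292.0], [343.0, -432.0], [459.0, -375.0], [390.0, -235.0]]
top board 0.84 1916 [ 508.1 -156.1] [ 91.1 111.3] 19.3
[[447.0, -119.0], [483.0, -224.0], [569.0, -194.0], [533.0, -89.0]]
top board 0.72 931 [ 339.4 -127.5] [61.6 75. ] 67.3
[[293.0, -141.0], [362.0, -170.0], [386.0, -114.0], [317.0, -85.0]]
top block 0.89 6599 [678.7 -94.5] [166.1 223.6] 16.8
[[567.0, -11.0], [631.0, -226.0], [791.0, -178.0], [726.0, 37.0]]
side board 0.88 791 [ 343.9 -127.3] [64.1 76. ] 69.1
[[297.0, -144.0], [368.0, -171.0], [391.0, -111.0], [320.0, -84.0]]
side board 0.72 5306 [ 368.4 -328.3] [126.8 155.1] 26.2
[[277.0, -287.0], [346.0, -426.0], [460.0, -370.0], [391.0, -231.0]]
side board 0.65 1733 [ 511.6 -152.4] [ 90.6 112.6] 20.3
[[450.0, -115.0], [489.0, -221.0], [574.0, -190.0], [535.0, -84.0]]
side block 0.6 5528 [680.6 -95.5] [164.5 226.1] 16.1
[[570.0, -10.0], [633.0, -227.0], [791.0, -181.0], [728.0, 36.0]]
```

View pics/topc.png

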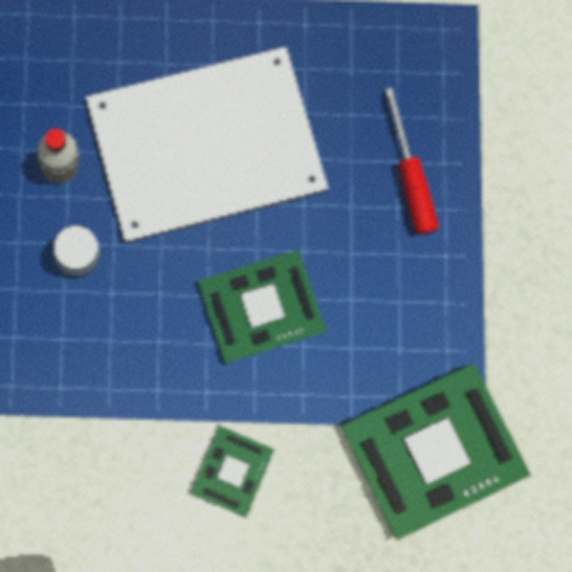

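View pics/sidec.png

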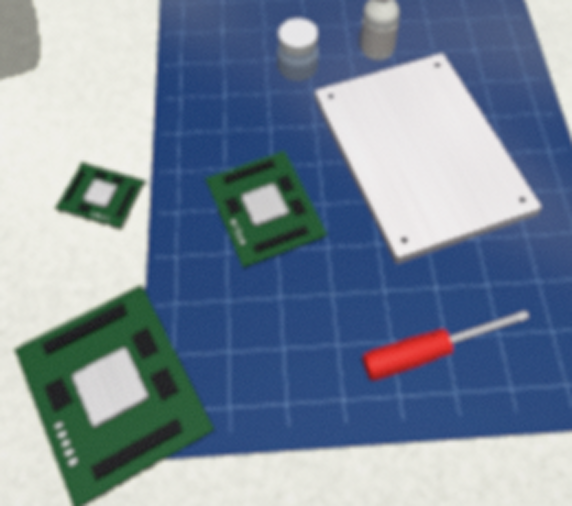

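Top view: block corners about (260,132), (350,112), (368,176), (277,198). The middle board is at (340,229) and measures 91x111 mm, which matches 90x110; the others are 62x75 and 130x156. In the crop it's at (262,305) with its marked edge towards the robot. Its yaw is about 20° and the block's about 16.5°, with a gap of about 54 mm. I'm moving above and behind the near edge.

{"method": "jog_arm", "body": {
  "increments": [
    [3,-2.05,0,0,0,0,4.5],
    [3,-2.05,0,0,0,0,4.5],
    [3,-2.05,0,0,0,0,4.5],
    [3,-2.05,0,0,0,0,4.5],
    [3,-2.05,0,0,0,0,4.5],
    [3,-2.05,0,0,0,0,4.5],
    [3,-2.05,0,0,0,0,4.5],
    [3,-2.05,0,0,0,0,4.5],
    [3,-2.05,0,0,0,0,4.5],
    [3,-2.05,0,0,0,0,4.5],
    [3,-2.05,0,0,0,0,4.5],
    [3,-2.05,0,0,0,0,4.5],
    [0,0,0,0,0,1.3,4.5],
    [0,0,0,0,0,0,4.5]
  ]
}}

```text
clock: 2.65
eef_pos: [435.5, -179.6, 199.0]
eef_rot: [3.142, 0.0, 0.288]
wrist_force: [0.1, -0.0, 0.0]
finger_gap: 45.0
```

{"method": "jog_arm", "body": {
  "increments": [
    [0,0,3.5,0,0,0,4.5],
    [0,0,3.5,0,0,0,4.5],
    [0,0,3.5,0,0,0,4.5],
    [0,0,3.5,0,0,0,4.5],
    [0,0,0,0,10,0,4.5],
    [0,0,0,0,10,0,4.5],
    [0,0,0,0,0,0,4.5]
  ]
}}

```text
clock: 3.52
eef_pos: [434.0, -180.3, 58.7]
eef_rot: [-3.14, -0.347, 0.285]
wrist_force: [0.7, 0.4, 0.5]
finger_gap: 44.9
```

```bash
cat >> h.py <<'E'
from scipy.spatial.transform import Rotation as Ro
U=np.array([.9588,.2840,0]);V=np.array([-.2840,.9588,0]);B0=np.array([679.5,-95,0])
def R0(): 
    s=read_state(); return Ro.from_euler('xyz',s['eef_rot']).as_matrix(),np.array(s['eef_pos'])
def blk(p): p=np.array(p)-B0; return np.array([p@U,p@V,p[2]])
def rep():
    R,p=R0();T=p+22*R[:,2];C=T+8*R[:,0];L=T-8*R[:,0]
    print('C blk',blk(C).round(1),'L blk',blk(L).round(1),'tilt',np.degrees(np.arctan2(R[:,2]@U,-R[2,2])).round(1),'side',(R[:,1]@np.array([U,V,[0,0,1]]).T).round(3))
def tool(du,dv,dz):
    R,_=R0();print('tool cm',(R.T@(du*U+dv*V+np.array([0,0,dz]))/10).round(2))
E
python3 - <<'E'
from h import *
rep();tool(0,0,-10)
c=camera('side');save(c,'s1');c=camera('top');save(c,'t1')
E
```

```text
C blk [-244.6  -12.1   40.7] L blk [-259.7  -12.1   35.3] tilt 19.9 side [-0.003 -1.    -0.001]
tool cm [-0.34  0.    0.94]
```

View pics/s1.png

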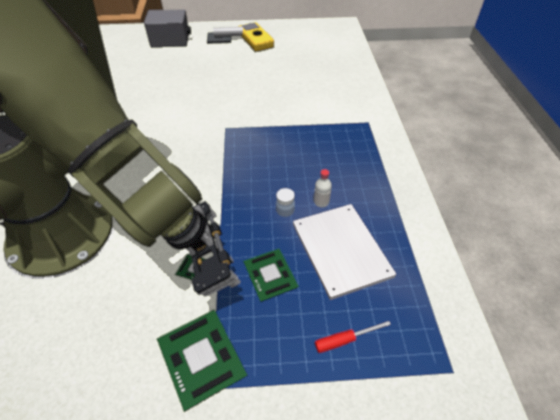

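The fingers are at about (230,282) in the side view, just behind the near edge of the middle board (250,280). Descending.

{"method": "jog_arm", "body": {
  "increments": [
    [-0.33,0,0.9,0,0,0,4.5],
    [-0.33,0,0.9,0,0,0,4.5],
    [-0.33,0,0.9,0,0,0,4.5],
    [-0.09,0,0.24,0,0,0,4.5],
    [-0.03,0,0.08,0,0,0,4.5],
    [0,0,0,0,0,0,4.5]
  ]
}}

```text
clock: 4.38
eef_pos: [435.7, -179.3, 27.0]
eef_rot: [-3.141, -0.347, 0.288]
wrist_force: [0.1, -0.4, 0.0]
finger_gap: 45.0
```

Run:
```python
from h import *
rep();tool(10,0,0)
```

```text
C blk [-242.8  -11.6    9. ] L blk [-257.8  -11.6    3.6] tilt 19.9 side [ 0. -1. -0.]
tool cm [0.94 0.   0.34]
```

{"method": "jog_arm", "body": {
  "increments": [
    [-0.07,0,0.19,0,0,0,4.5],
    [0,0,0,0,0,0,4.5],
    [0.47,0,0.17,0,0,0,4.5],
    [0.47,0,0.17,0,0,0,4.5],
    [0.47,0,0.17,0,0,0,4.5],
    [0.47,0,0.17,0,0,0,4.5],
    [0.47,0,0.17,0,0,0,4.5],
    [0.47,0,0.17,0,0,0,4.5],
    [0.47,0,0.17,0,0,0,4.5],
    [0.47,0,0.17,0,0,0,4.5],
    [0.47,0,0.17,0,0,0,4.5],
    [0,0,0,0,0,0,4.5]
  ]
}}

```text
clock: 5.88
eef_pos: [478.9, -166.3, 24.8]
eef_rot: [-3.141, -0.347, 0.289]
wrist_force: [-1.1, 0.4, 0.6]
finger_gap: 45.0
```

```bash
cat >> h.py <<'E'
def look(tag):
    rep();ims=[]
    for n in('side','top'):
        c=camera(n);im=np.asarray(c['image']);u,v=proj(c,B0-100*U)[0].astype(int)
        x=max(0,u-95);y=max(0,v-90)
        ims.append(cv2.resize(im[y:y+180,x:x+190],(399,378),interpolation=cv2.INTER_CUBIC))
    cv2.imwrite('pics/'+tag+'.png',cv2.cvtColor(np.hstack(ims),cv2.COLOR_RGB2BGR))
E
python3 - <<'E'
from h import *
look('l1');print(read_state()['wrist_force'])
E
```

```text
C blk [-197.6  -11.4    6.8] L blk [-212.6  -11.4    1.4] tilt 19.9 side [ 0.001 -1.    -0.   ]
[-0.66692704 -0.17404218 -0.07072241]
```

View pics/l1.png

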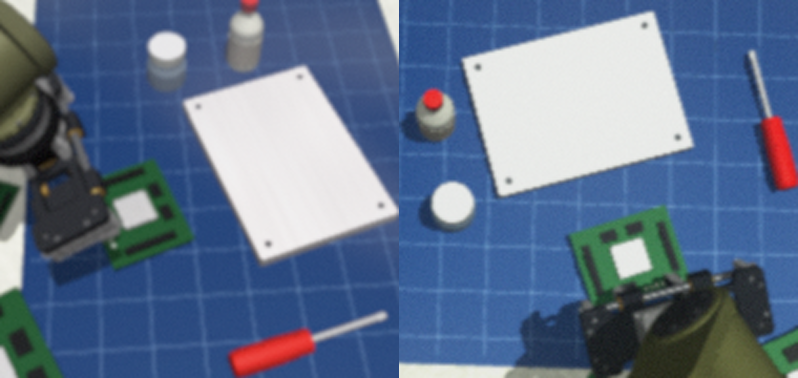

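Both fingers are flush on the near edge (top half, row ~295) and the board stays square. About 27 mm remain, so I keep pushing.

{"method": "jog_arm", "body": {
  "increments": [
    [0.47,0,0.17,0,0,0,4.5],
    [0.47,0,0.17,0,0,0,4.5],
    [0.47,0,0.17,0,0,0,4.5],
    [0.47,0,0.17,0,0,0,4.5],
    [0.38,0,0.14,0,0,0,4.5],
    [0.19,0,0.07,0,0,0,4.5],
    [0,0,0,0,0,0,4.5]
  ]
}}

```text
clock: 6.85
eef_pos: [503.7, -159.0, 24.7]
eef_rot: [-3.141, -0.347, 0.288]
wrist_force: [-0.0, 0.6, -0.8]
finger_gap: 45.2
```

Run:
```python
from h import *
look('l2');print(read_state()['wrist_force'])
```

```text
C blk [-171.7  -11.4    6.7] L blk [-186.8  -11.4    1.3] tilt 19.9 side [ 0.001 -1.    -0.001]
[-0.31040241 -0.01480414 -0.59912496]
```

View pics/l2.png

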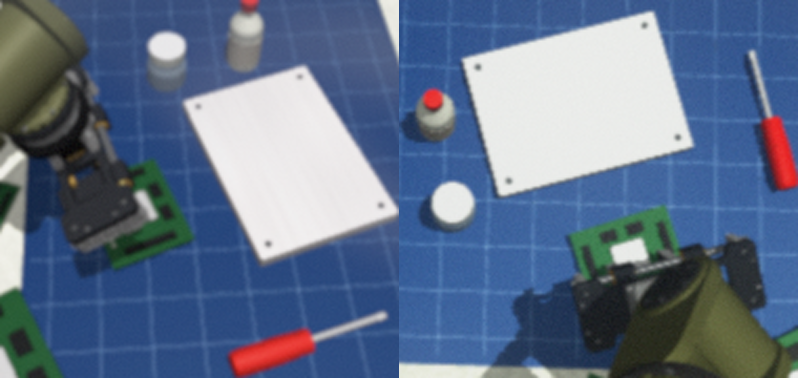

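The board doesn't look as if it followed the fingers. Measuring it before going further.

Run:
```python
from h import *
for n in('top','side'):
    c=camera(n);save(c,n+'3')
    R,p=R0();print(n,'tcp px',proj(c,p),'tip px L/R',proj(c,[p+22*R[:,2]+30*R[:,1],p+22*R[:,2]-30*R[:,1]]).round(0).tolist())
    for r in regions_of(c,'board'):
        q,b=rect(c,r['mask'],13);print(round(r['conf'],2),r['mask'].sum(),[blk([*k,13])[:2].round(0).tolist() for k in b])
s=cv2.imread('pics/side3.png');cv2.imwrite('pics/s3c.png',cv2.resize(s[210:330,180:330],(750,600),interpolation=cv2.INTER_CUBIC))
```

```text
top tcp px [[340.63940587 230.33051489]] tip px L/R [[351.0, 225.0], [326.0, 232.0]]
0.82 390 [[-363.0, 90.0], [-304.0, 43.0], [-286.0, 65.0], [-344.0, 112.0]]
0.72 2475 [[-443.0, -79.0], [-417.0, -227.0], [-294.0, -206.0], [-319.0, -58.0]]
0.6 1111 [[-196.0, 47.0], [-192.0, -65.0], [-134.0, -63.0], [-138.0, 49.0]]
side tcp px [[266.80357462 272.67088513]] tip px L/R [[275.0, 288.0], [266.0, 266.0]]
0.66 5294 [[-441.0, -69.0], [-415.0, -223.0], [-290.0, -202.0], [-316.0, -47.0]]
0.59 1044 [[-224.0, 47.0], [-221.0, -66.0], [-130.0, -63.0], [-134.0, 50.0]]
0.58 789 [[-381.0, 61.0], [-322.0, 15.0], [-282.0, 68.0], [-341.0, 113.0]]
```

View pics/s3c.png

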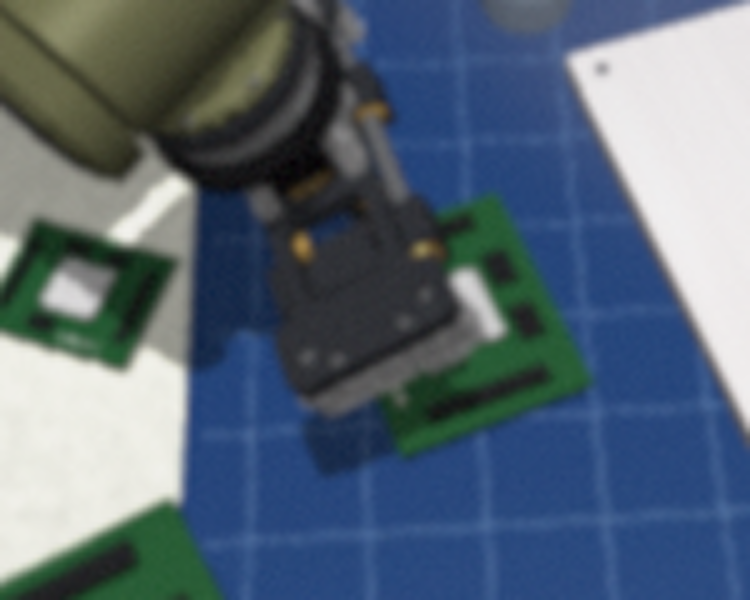

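View pics/top3.png

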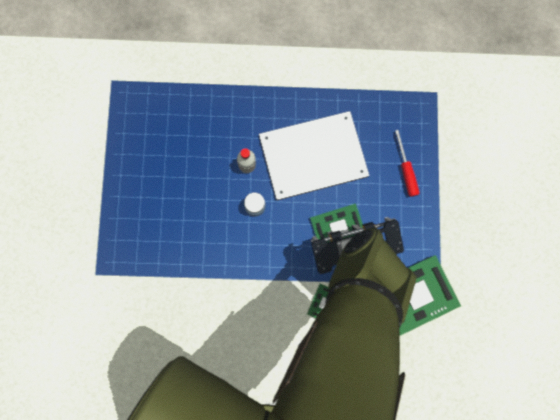

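Run:
```python
from h import *
out=[]
R,p=R0()
for n in('side','top'):
    c=camera(n);im=np.asarray(c['image']).copy()
    u,v=proj(c,p)[0].astype(int);x,y=u-65,v-75
    cr=cv2.resize(im[y:y+150,x:x+133],(399*1,450),interpolation=cv2.INTER_CUBIC)
    def q(P): return tuple(((proj(c,P)[0]-[x,y])*3).astype(int).tolist())
    for s,col in((1,(255,0,0)),(-1,(255,255,0))):
        a=p+22*R[:,2]+s*23*R[:,1];b=p-75*R[:,2]+s*23*R[:,1]
        cv2.line(cr,q(a),q(b),col,1);cv2.circle(cr,q(a),3,col,-1)
    cv2.circle(cr,q(p),3,(0,255,255),-1)
    e=-224;f=-134
    for uu,vv in((e,-63),(e,46),(f,46),(f,-63)): cv2.circle(cr,q(B0+uu*U+vv*V+[0,0,13]),3,(255,0,255),1)
    out.append(cr)
cv2.imwrite('pics/ov1.png',cv2.cvtColor(np.hstack(out),cv2.COLOR_RGB2BGR))
```

```text
(no output)
```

View pics/ov1.png

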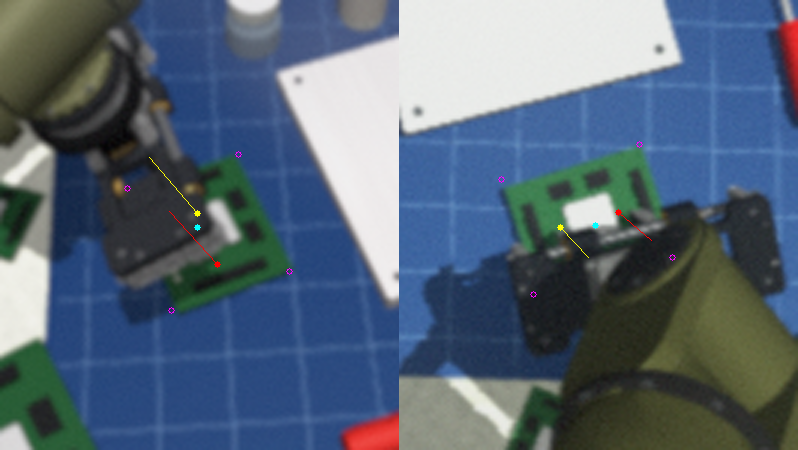

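Run:
```python
from h import *
for n in('side','top'):
    c=camera(n);im=np.asarray(c['image']).copy();R=cv2.Rodrigues(np.array(c['rvec']))[0]
    print(n,(-R.T@np.array(c['tvec']).ravel()).round(0),np.array(c['K']).round(0).tolist(), c.get('shot'))
    x,y=(215,235) if n=='side' else (300,205)
    cv2.imwrite('pics/z%s.png'%n,cv2.cvtColor(cv2.resize(im[y:y+75,x:x+110],(792,540),interpolation=cv2.INTER_CUBIC),cv2.COLOR_RGB2BGR))
```

```text
side [ 509. -613.  771.] [[391.0, 0.0, 282.0], [0.0, 391.0, 208.0], [0.0, 0.0, 1.0]] 15
top [ 365.    3. 1168.] [[514.0, 0.0, 279.0], [0.0, 514.0, 211.0], [0.0, 0.0, 1.0]] 16
```

View pics/zside.png

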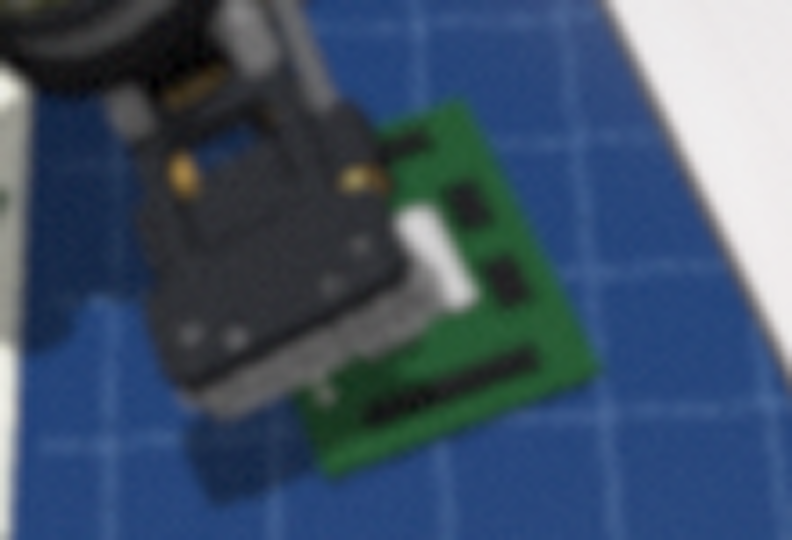

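View pics/ztop.png

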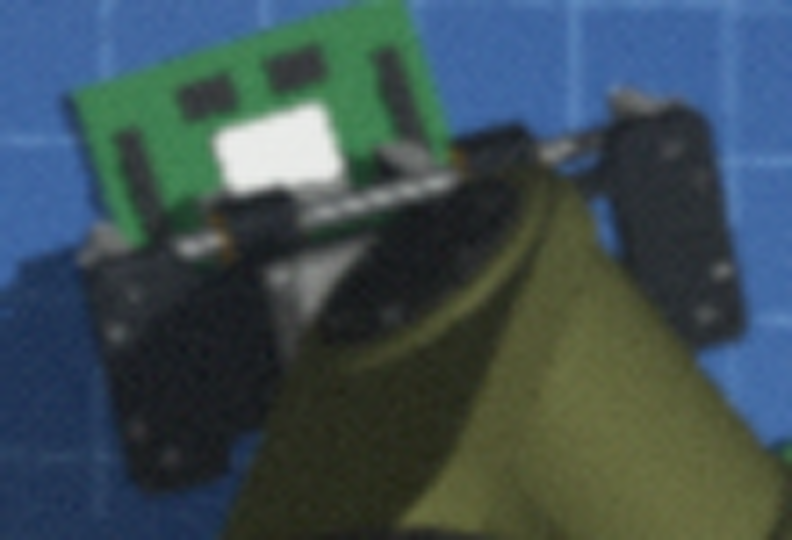

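Run:
```python
from h import *
c=camera('top');d=camera('side')
for z in(4,20,40,60,80,100,120):
    w=px2w(c,(356,227),z);print(z,w.round(0),blk(w).round(0),((proj(d,w)[0]-[215,235])*7.2).round(0))
print(R0())
R,p=R0()
for k in(22,0,-50,-78,-100,-130):print(k,(p+k*R[:,2]).round(0),((proj(c,p+k*R[:,2])[0]-[300,205])*7.2).round(0),((proj(d,p+k*R[:,2])[0]-[215,235])*7.2).round(0))
```

```text
4 [ 515. -197.    4.] [-187.  -51.    4.] [417. 414.]
20 [ 513. -194.   20.] [-188.  -48.   20.] [409. 380.]
40 [ 510. -191.   40.] [-190.  -44.   40.] [398. 336.]
60 [ 508. -188.   60.] [-191.  -40.   60.] [387. 292.]
80 [ 505. -184.   80.] [-193.  -36.   80.] [376. 245.]
100 [ 503. -181.  100.] [-194.  -32.  100.] [364. 197.]
120 [ 500. -177.  120.] [-196.  -28.  120.] [352. 148.]
(array([[ 9.01708840e-01,  2.84443406e-01,  3.25596554e-01],
       [ 2.67355731e-01, -9.58692698e-01,  9.71041904e-02],
       [ 3.39767686e-01, -5.09602222e-04, -9.40509256e-01]]), array([ 503.66112378, -159.03852086,   24.75296165]))
22 [ 511. -157.    4.] [277. 167.] [398. 299.]
0 [ 504. -159.   25.] [293. 182.] [373. 271.]
-50 [ 487. -164.   72.] [331. 218.] [313. 204.]
-78 [ 478. -167.   98.] [353. 240.] [277. 163.]
-100 [ 471. -169.  119.] [372. 258.] [247. 130.]
-130 [ 461. -172.  147.] [399. 284.] [205.  82.]
```

Run:
```python
from h import *
c=camera('top');d=camera('side')
def P(c):
    return np.array(c['K'])@np.hstack([cv2.Rodrigues(np.array(c['rvec']))[0],np.array(c['tvec']).reshape(3,1)])
def tri(a,b):
    a=np.array([300,205])+np.array(a)/7.2;b=np.array([215,235])+np.array(b)/7.2
    X=cv2.triangulatePoints(P(c),P(d),a.reshape(2,1),b.reshape(2,1));X=(X[:3]/X[3]).ravel()
    R,p=R0();print('w',X.round(0),'tool',(R.T@(X-p)).round(0),'err',(proj(c,X)[0]-a).round(1),(proj(d,X)[0]-b).round(1))
# right lobe: screws
tri((672,150),(360,243));tri((672,150),(330,285));tri((720,270),(190,333));tri((705,315),(236,335))
tri((740,340),(190,390));tri((695,110),(410,270))
```

```text
w [ 499. -241.  173.] tool [  24.   78. -149.] err [-0.1 -0.7] [-1.4  0.3]
w [ 497. -245.  162.] tool [  18.   80. -139.] err [0.2 1. ] [ 2.  -0.5]
w [ 464. -257.  164.] tool [ -15.   83. -154.] err [0.3 1.3] [ 2.6 -0.6]
w [ 460. -255.  153.] tool [ -21.   79. -144.] err [-0.4 -2.8] [-5.2  1.1]
w [ 452. -266.  148.] tool [ -33.   88. -143.] err [-0.3 -1.7] [-3.3  0.7]
w [ 511. -248.  170.] tool [  32.   88. -143.] err [-0.1 -0.8] [-1.5  0.4]
```

Run:
```python
import cv2,numpy as np
a=cv2.imread('pics/s1.png')[190:310,170:270];b=cv2.imread('pics/t1.png')[200:320,290:420]
cv2.imwrite('pics/z1.png',np.hstack([cv2.resize(a,(370,444),interpolation=cv2.INTER_CUBIC),cv2.resize(b,(430,397),interpolation=cv2.INTER_CUBIC)[:397].repeat(1,0) if 0 else cv2.resize(b,(430,444),interpolation=cv2.INTER_CUBIC)]))
```

```text
(no output)
```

View pics/z1.png

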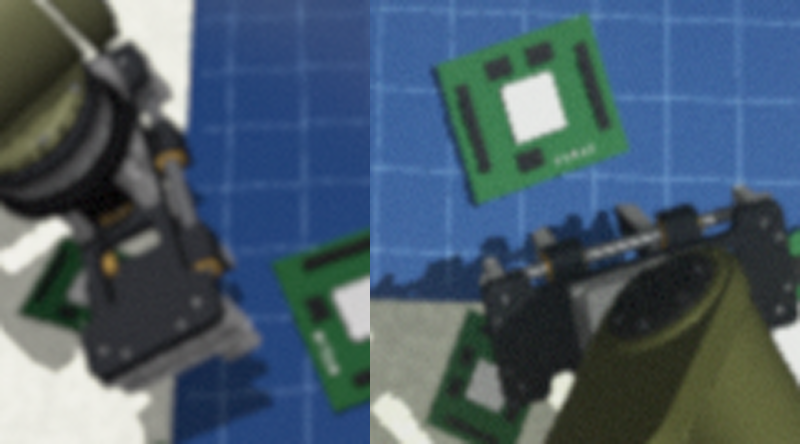

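Run:
```python
from h import *
c=camera('top');d=camera('side')
def P(c):
    return np.array(c['K'])@np.hstack([cv2.Rodrigues(np.array(c['rvec']))[0],np.array(c['tvec']).reshape(3,1)])
p=np.array([434,-180.3,58.7]);R=Ro.from_euler('xyz',[-3.14,-.347,.285]).as_matrix()
def tri(a,b):
    a=np.array([290,200])+(np.array(a)-[370,0])*[130/430,120/444];b=np.array([170,190])+np.array(b)*[100/370,120/444]
    X=cv2.triangulatePoints(P(c),P(d),a.reshape(2,1),b.reshape(2,1));X=(X[:3]/X[3]).ravel()
    print('w',X.round(0),'tool',(R.T@(X-p)).round(0),'err',(proj(c,X)[0]-a).round(1),(proj(d,X)[0]-b).round(1))
tri((620,205),(258,342));tri((632,215),(240,355))
for k in (22,0,-30,-60):
  for y in(28,-28):
    X=p+k*R[:,2]+y*R[:,1];print(k,y,((proj(c,X)[0]-[290,200])/[130/430,120/444]+[370,0]).round(0),((proj(d,X)[0]-[170,190])/[100/370,120/444]).round(0))
```

```text
w [ 447. -207.   71.] tool [  8.  29. -10.] err [-0.1 -0.4] [-0.8  0.2]
w [ 439. -214.   72.] tool [  1.  34. -14.] err [0.  0.3] [ 0.5 -0.1]
22 28 [608. 203.] [264. 369.]
22 -28 [528. 227.] [238. 289.]
0 28 [617. 213.] [248. 355.]
0 -28 [535. 237.] [222. 274.]
-30 28 [630. 227.] [226. 335.]
-30 -28 [546. 252.] [199. 252.]
-60 28 [644. 242.] [201. 313.]
-60 -28 [557. 268.] [175. 229.]
```

The board hasn't moved. The rendered fingertips sit well above the pose I computed from the stated overhang, so they passed over it. I'll back off and find the true tip height by touching the mat gently.

{"method": "jog_arm", "body": {
  "increments": [
    [-1.88,0,-0.68,0,0,0,4.5],
    [-1.88,0,-0.68,0,0,0,4.5],
    [-1.88,0,-0.68,0,0,0,4.5],
    [-1.88,0,-0.68,0,0,0,4.5],
    [0,0,0,0,0,0,4.5]
  ]
}}

```text
clock: 8.28
eef_pos: [426.5, -182.1, 24.9]
eef_rot: [-3.141, -0.347, 0.287]
wrist_force: [-0.6, -0.2, 0.4]
finger_gap: 44.9
```

Run:
```python
from h import *
c=camera('top');d=camera('side')
R,p=R0();rep();print(p)
out=[]
for c in(d,c):
    im=np.asarray(c['image']);x,y=(proj(c,p)[0]-[45,50]).astype(int)
    cr=cv2.resize(im[y:y+100,x:x+80],(400,500),interpolation=cv2.INTER_CUBIC)
    for k,col in((22,(255,0,0)),(-10,(255,255,0)),(-40,(255,0,255))):
        for s in(1,-1): cv2.circle(cr,tuple(((proj(c,p+k*R[:,2]+s*28*R[:,1])[0]-[x,y])*5).astype(int).tolist()),3,col,-1)
    out.append(cr)
cv2.imwrite('pics/ov2.png',cv2.cvtColor(np.hstack(out),cv2.COLOR_RGB2BGR))
```

```text
C blk [-251.3  -11.8    7. ] L blk [-266.4  -11.8    1.6] tilt 19.9 side [ 0. -1. -0.]
[ 427.49217664 -181.95207644   24.97271316]
```

View pics/ov2.png

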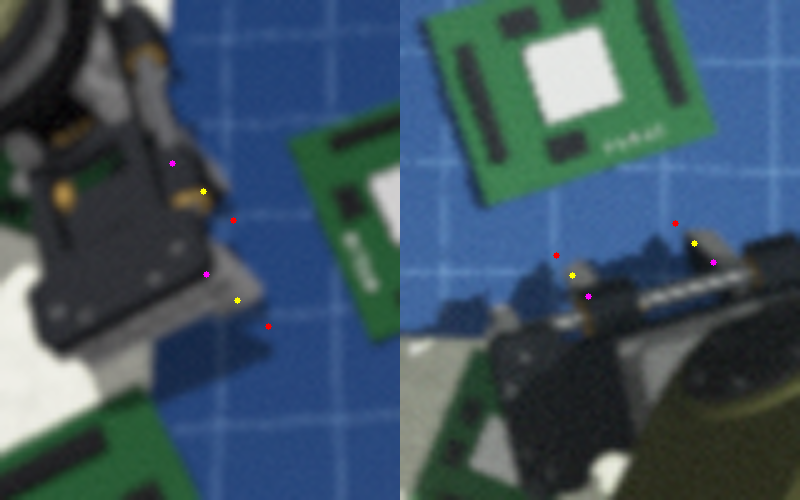

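The tips really show at about (262,295) in the side view and (700,235) in the top one, some 30 mm short of the predicted red dots. I'll descend in small checked steps.

{"method": "jog_arm", "body": {
  "increments": [
    [-0.1,0,0.28,0,0,0,4.5],
    [-0.1,0,0.28,0,0,0,4.5],
    [0,0,0,0,0,0,4.5]
  ]
}}

```text
clock: 8.75
eef_pos: [427.0, -181.5, 18.4]
eef_rot: [-3.14, -0.346, 0.288]
wrist_force: [-0.1, 0.0, -0.4]
finger_gap: 45.1
```

{"method": "jog_arm", "body": {
  "increments": [
    [-0.17,0,0.47,0,0,0,4.5],
    [-0.17,0,0.47,0,0,0,4.5],
    [-0.17,0,0.47,0,0,0,4.5],
    [0,0,0,0,0,0,4.5]
  ]
}}

```text
clock: 9.25
eef_pos: [426.8, -181.6, 3.4]
eef_rot: [-3.14, -0.346, 0.288]
wrist_force: [-0.0, 0.2, 0.7]
finger_gap: 45.1
```

```bash
cat >> h.py <<'E'
def ov(tag,ks=(22,-5,-30)):
    R,p=R0();rep();print(p);out=[]
    for n in('side','top'):
        c=camera(n);im=np.asarray(c['image']);x,y=(proj(c,p)[0]-[40,50]).astype(int)
        cr=cv2.resize(im[y:y+100,x:x+80],(400,500),interpolation=cv2.INTER_CUBIC)
        for k,col in zip(ks,((255,0,0),(255,255,0),(255,0,255))):
            for s in(1,-1): cv2.circle(cr,tuple(((proj(c,p+k*R[:,2]+8*R[:,0]+s*28*R[:,1])[0]-[x,y])*5).astype(int).tolist()),3,col,-1)
        out.append(cr)
    cv2.imwrite('pics/'+tag+'.png',cv2.cvtColor(np.hstack(out),cv2.COLOR_RGB2BGR))
E
python3 -c "
from h import *
ov('ov3')"
```

```text
C blk [-251.9  -11.3  -14.6] L blk [-267.   -11.3  -20. ] tilt 19.8 side [ 0.    -1.    -0.001]
[ 426.79867473 -181.64196733    3.36749712]
```

View pics/ov3.png

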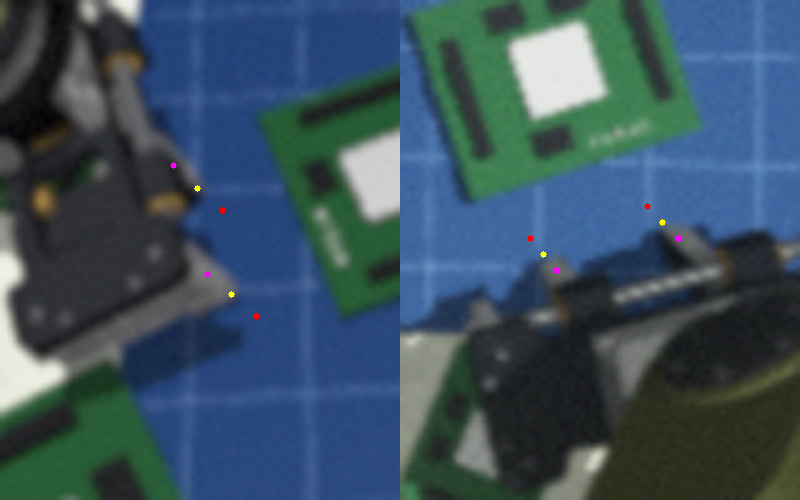

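Confirmed: the true tips are at about tool z = -7 mm, not +22. Probing the last millimetres.

{"method": "jog_arm", "body": {
  "increments": [
    [-0.05,0,0.14,0,0,0,4.5],
    [-0.05,0,0.14,0,0,0,4.5],
    [0,0,0,0,0,0,4.5]
  ]
}}

```text
clock: 9.72
eef_pos: [427.0, -181.7, 0.8]
eef_rot: [-3.141, -0.347, 0.288]
wrist_force: [-0.3, 0.0, -0.0]
finger_gap: 45.2
```

{"method": "jog_arm", "body": {
  "increments": [
    [-0.05,0,0.14,0,0,0,4.5],
    [0,0,0,0,0,0,4.5]
  ]
}}

```text
clock: 9.98
eef_pos: [427.0, -181.7, -0.7]
eef_rot: [-3.141, -0.347, 0.288]
wrist_force: [0.4, 0.1, -0.3]
finger_gap: 44.9
```

{"method": "jog_arm", "body": {
  "increments": [
    [-0.05,0,0.14,0,0,0,4.5],
    [0,0,0,0,0,0,4.5]
  ]
}}

```text
clock: 10.22
eef_pos: [427.0, -181.7, -2.2]
eef_rot: [-3.141, -0.347, 0.288]
wrist_force: [0.8, 0.1, -0.7]
finger_gap: 45.5
```

{"method": "jog_arm", "body": {
  "increments": [
    [-0.05,0,0.14,0,0,0,4.5],
    [0,0,0,0,0,0,4.5]
  ]
}}

```text
clock: 10.48
eef_pos: [427.2, -181.8, -3.4]
eef_rot: [-3.141, -0.347, 0.288]
wrist_force: [-1.7, 0.8, 6.0]
finger_gap: 45.3
```

{"method": "jog_arm", "body": {
  "increments": [
    [-0.05,0,0.14,0,0,0,4.5],
    [0,0,0,0,0,0,4.5]
  ]
}}

```text
clock: 10.72
eef_pos: [427.4, -181.9, -4.1]
eef_rot: [-3.142, -0.348, 0.289]
wrist_force: [-11.6, 3.1, 24.8]
finger_gap: 44.8
```

{"method": "jog_arm", "body": {
  "increments": [
    [-0.05,0,0.14,0,0,0,4.5],
    [0,0,0,0,0,0,4.5]
  ]
}}

```text
clock: 10.98
eef_pos: [427.6, -181.9, -4.6]
eef_rot: [3.142, -0.349, 0.289]
wrist_force: [-23.6, 5.9, 49.6]
finger_gap: 44.9
```

Mat contact is at TCP z ≈ -3.2, so the effective overhang is about -6 mm. The reported TCP lies about 28 mm further out than documented. I'll correct the model, back off the mat and push.

{"method": "jog_arm", "body": {
  "increments": [
    [0.17,0,-0.47,0,0,0,4.5],
    [0,0,0,0,0,0,4.5]
  ]
}}

```text
clock: 11.22
eef_pos: [427.2, -181.9, -1.4]
eef_rot: [3.142, -0.347, 0.288]
wrist_force: [0.3, -0.8, -0.3]
finger_gap: 45.2
```

```bash
sed -i 's/T=p+22\*R/T=p-6.3*R/' h.py; python3 -c "
from h import *
rep();tool(10,0,0)"
```

```text
C blk [-261.2  -11.6    7.3] L blk [-276.3  -11.6    1.8] tilt 19.9 side [ 0. -1.  0.]
tool cm [0.94 0.   0.34]
```

{"method": "jog_arm", "body": {
  "increments": [
    [0.94,0,0.34,0,0,0,4.5],
    [0.94,0,0.34,0,0,0,4.5],
    [0.94,0,0.34,0,0,0,4.5],
    [0.47,0,0.17,0,0,0,4.5],
    [0.47,0,0.17,0,0,0,4.5],
    [0.47,0,0.17,0,0,0,4.5],
    [0.47,0,0.17,0,0,0,4.5],
    [0,0,0,0,0,0,4.5]
  ]
}}

```text
clock: 12.22
eef_pos: [475.2, -167.5, -1.6]
eef_rot: [-3.141, -0.347, 0.288]
wrist_force: [-0.6, 1.0, 0.3]
finger_gap: 44.7
```

Run:
```python
from h import *
look('l3')
c=camera('side')
for r in regions_of(c,'board'):
        q,b=rect(c,r['mask'],13);print(round(r['conf'],2),r['mask'].sum(),[blk([*k,13])[:2].round(0).tolist() for k in b])
```

```text
C blk [-211.1  -11.5    7.1] L blk [-226.1  -11.5    1.6] tilt 19.9 side [ 0.001 -1.    -0.   ]
0.65 704 [[-380.0, 63.0], [-322.0, 16.0], [-283.0, 64.0], [-341.0, 111.0]]
0.62 1730 [[-209.0, 47.0], [-210.0, -67.0], [-118.0, -67.0], [-117.0, 46.0]]
0.56 5262 [[-440.0, -68.0], [-413.0, -223.0], [-289.0, -202.0], [-315.0, -46.0]]
```

View pics/l3.png

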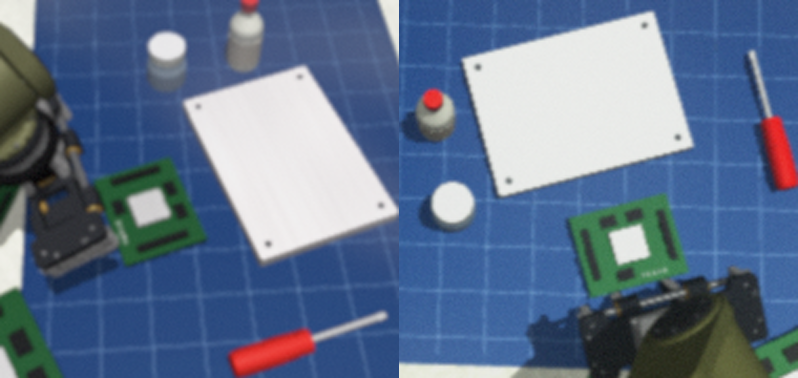

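The board now follows: its near edge is at -209.5, C is at -211, and it is squared to the block. 37 mm to go.

{"method": "jog_arm", "body": {
  "increments": [
    [0.47,0,0.17,0,0,0,4.5],
    [0.47,0,0.17,0,0,0,4.5],
    [0.47,0,0.17,0,0,0,4.5],
    [0.47,0,0.17,0,0,0,4.5],
    [0.47,0,0.17,0,0,0,4.5],
    [0.47,0,0.17,0,0,0,4.5],
    [0.28,0,0.1,0,0,0,4.5],
    [0,0,0,0,0,0,4.5]
  ]
}}

```text
clock: 13.42
eef_pos: [506.7, -158.1, -1.6]
eef_rot: [-3.141, -0.347, 0.288]
wrist_force: [0.4, -0.6, 0.1]
finger_gap: 45.1
```

{"method": "jog_arm", "body": {
  "increments": [
    [0.14,0,0.05,0,0,0,4.5],
    [0.14,0,0.05,0,0,0,4.5],
    [0,0,0,0,0,0,4.5]
  ]
}}

```text
clock: 13.8
eef_pos: [509.5, -157.3, -1.6]
eef_rot: [-3.141, -0.347, 0.288]
wrist_force: [0.1, -0.4, -0.1]
finger_gap: 45.3
```

Run:
```python
from h import *
look('l4')
c=camera('side')
for r in regions_of(c,'board'):
        q,b=rect(c,r['mask'],13);print(round(r['conf'],2),r['mask'].sum(),[blk([*k,13])[:2].round(0).tolist() for k in b])
```

```text
C blk [-175.3  -11.4    7.1] L blk [-190.4  -11.5    1.6] tilt 19.9 side [ 0.    -1.    -0.001]
0.7 785 [[-381.0, 63.0], [-321.0, 16.0], [-283.0, 64.0], [-342.0, 111.0]]
0.63 5229 [[-441.0, -69.0], [-413.0, -223.0], [-290.0, -201.0], [-317.0, -47.0]]
0.56 1664 [[-171.0, 48.0], [-173.0, -67.0], [-82.0, -68.0], [-80.0, 47.0]]
```

View pics/l4.png

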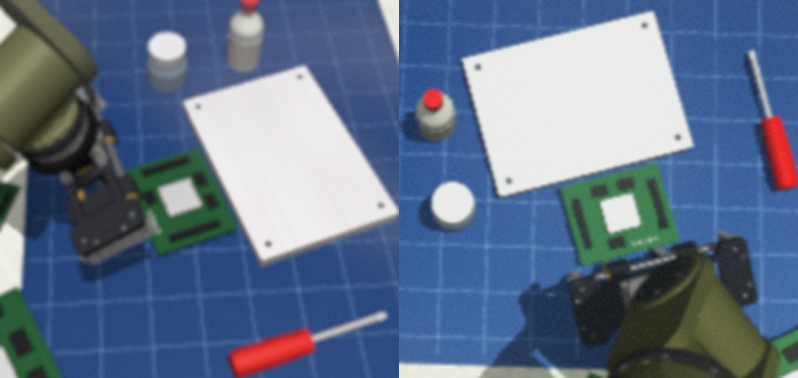

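Only a few millimetres of gap left. I'll creep forward until contact.

{"method": "jog_arm", "body": {
  "increments": [
    [0.14,0,0.05,0,0,0,4.5],
    [0.14,0,0.05,0,0,0,4.5],
    [0,0,0,0,0,0,4.5]
  ]
}}

```text
clock: 14.38
eef_pos: [512.3, -156.4, -1.6]
eef_rot: [-3.141, -0.347, 0.288]
wrist_force: [-0.5, 0.2, 0.2]
finger_gap: 44.9
```

{"method": "jog_arm", "body": {
  "increments": [
    [0.14,0,0.05,0,0,0,4.5],
    [0,0,0,0,0,0,4.5]
  ]
}}

```text
clock: 14.62
eef_pos: [513.8, -156.0, -1.6]
eef_rot: [-3.141, -0.347, 0.288]
wrist_force: [-0.0, -0.2, 0.6]
finger_gap: 44.8
```

{"method": "jog_arm", "body": {
  "increments": [
    [0.14,0,0.05,0,0,0,4.5],
    [0,0,0,0,0,0,4.5]
  ]
}}

```text
clock: 14.88
eef_pos: [515.2, -155.6, -1.6]
eef_rot: [-3.141, -0.347, 0.288]
wrist_force: [0.5, 0.9, 0.6]
finger_gap: 45.0
```

{"method": "jog_arm", "body": {
  "increments": [
    [0.1,0,0.03,0,0,0,4.5],
    [0,0,0,0,0,0,4.5]
  ]
}}

```text
clock: 15.12
eef_pos: [515.7, -155.4, -1.7]
eef_rot: [-3.141, -0.346, 0.288]
wrist_force: [-4.9, -2.3, 2.0]
finger_gap: 45.1
```

{"method": "jog_arm", "body": {
  "increments": [
    [0.1,0,0.03,0,0,0,4.5],
    [0,0,0,0,0,0,4.5]
  ]
}}

```text
clock: 15.38
eef_pos: [516.0, -155.2, -2.0]
eef_rot: [-3.14, -0.345, 0.288]
wrist_force: [-11.2, -5.1, 3.8]
finger_gap: 44.9
```

{"method": "jog_arm", "body": {
  "increments": [
    [0.1,0,0.03,0,0,0,4.5],
    [0,0,0,0,0,0,4.5]
  ]
}}

```text
clock: 15.62
eef_pos: [516.3, -154.9, -2.3]
eef_rot: [-3.139, -0.343, 0.288]
wrist_force: [-18.8, -7.9, 5.0]
finger_gap: 45.1
```

The board touches the block front (19 N preload, C ≈ -169). I'll reduce the preload slightly and lift the near edge along its arc.

{"method": "jog_arm", "body": {
  "increments": [
    [0.01,0,-0.39,0,0,0,4.5],
    [0.13,0,-0.35,0,0,0,4.5],
    [0.15,0,-0.34,0,0,0,4.5],
    [0,0,0,0,0,0,4.5]
  ]
}}

```text
clock: 16.12
eef_pos: [516.4, -155.0, 9.4]
eef_rot: [-3.14, -0.345, 0.288]
wrist_force: [-7.4, -2.3, 0.6]
finger_gap: 45.2
```

Run:
```python
from h import *
look('l5')
```

```text
C blk [-168.   -11.2   18.1] L blk [-183.1  -11.2   12.7] tilt 19.8 side [ 0.001 -1.    -0.001]
```

View pics/l5.png

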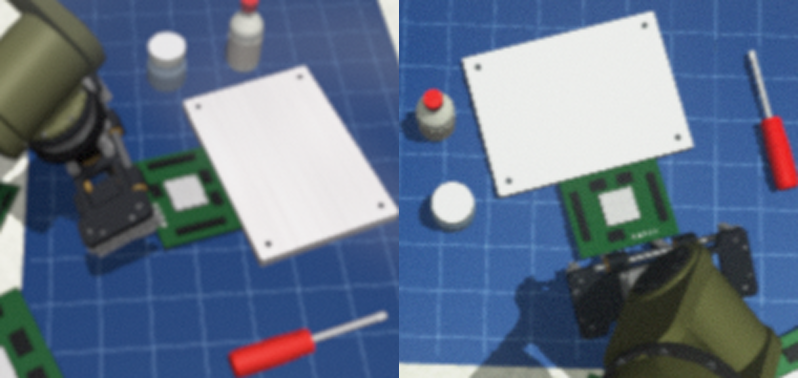

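{"method": "jog_arm", "body": {
  "increments": [
    [0.18,0,-0.31,0,0,0,4.5],
    [0.18,0,-0.31,0,0,0,4.5],
    [0.2,0,-0.3,0,0,0,4.5],
    [0.2,0,-0.3,0,0,0,4.5],
    [0,0,0,0,0,0,4.5]
  ]
}}

```text
clock: 16.85
eef_pos: [519.2, -154.1, 23.5]
eef_rot: [-3.14, -0.345, 0.288]
wrist_force: [-9.5, -3.2, 2.6]
finger_gap: 44.8
```

Run:
```python
from h import *
look('l6')
```

```text
C blk [-165.1  -11.2   32.1] L blk [-180.2  -11.2   26.7] tilt 19.8 side [ 0.001 -1.    -0.001]
```

View pics/l6.png

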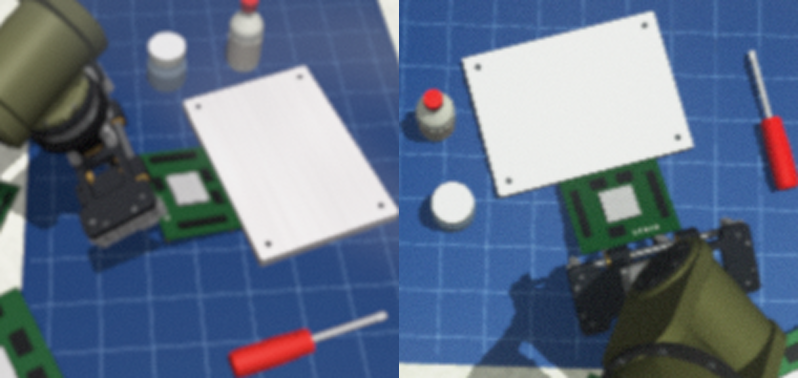

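Rotation is progressing (about 18°) with stable contact. Continuing.

{"method": "jog_arm", "body": {
  "increments": [
    [0.23,0,-0.27,0,0,0,4.5],
    [0.23,0,-0.27,0,0,0,4.5],
    [0.26,0,-0.25,0,0,0,4.5],
    [0.26,0,-0.25,0,0,0,4.5],
    [0.28,0,-0.22,0,0,0,4.5],
    [0.28,0,-0.22,0,0,0,4.5],
    [0,0,0,0,0,0,4.5]
  ]
}}

```text
clock: 17.82
eef_pos: [529.4, -151.4, 43.2]
eef_rot: [-3.141, -0.347, 0.289]
wrist_force: [0.3, -0.1, 0.2]
finger_gap: 45.0
```

Run:
```python
from h import *
look('l7')
```

```text
C blk [-154.5  -11.5   51.8] L blk [-169.6  -11.5   46.4] tilt 19.9 side [ 0.001 -1.    -0.   ]
```

View pics/l7.png

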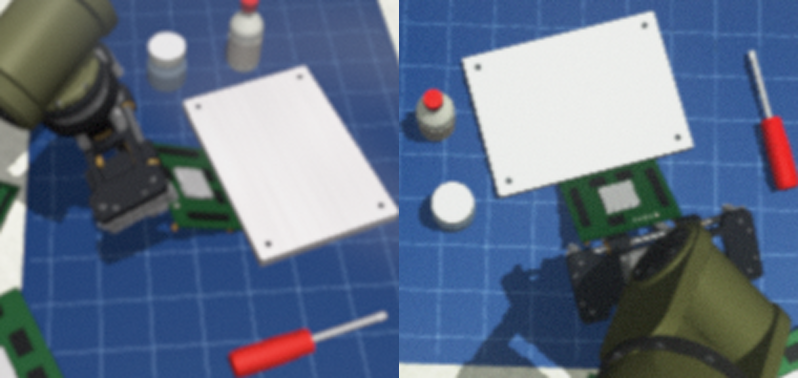

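{"method": "jog_arm", "body": {
  "increments": [
    [0.33,0,-0.18,0,0,0,4.5],
    [0.33,0,-0.18,0,0,0,4.5],
    [0.34,0,-0.15,0,0,0,4.5],
    [0.34,0,-0.15,0,0,0,4.5],
    [0,0,0,0,0,0,4.5]
  ]
}}

```text
clock: 18.55
eef_pos: [539.4, -148.5, 54.0]
eef_rot: [-3.141, -0.347, 0.289]
wrist_force: [-0.8, 0.4, 0.2]
finger_gap: 45.0
```

Run:
```python
from h import *
look('l8')
```

```text
C blk [-144.1  -11.5   62.6] L blk [-159.2  -11.5   57.2] tilt 19.9 side [ 0.001 -1.    -0.   ]
```

View pics/l8.png

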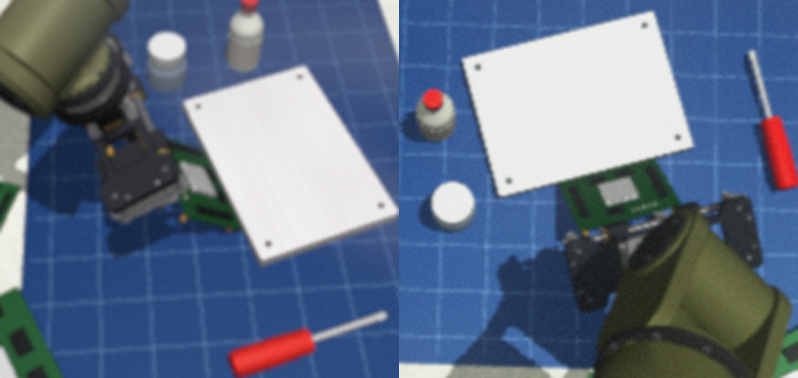

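{"method": "jog_arm", "body": {
  "increments": [
    [0.36,0,-0.11,0,0,0,4.5],
    [0.36,0,-0.11,0,0,0,4.5],
    [0.36,0,-0.08,0,0,0,4.5],
    [0.36,0,-0.08,0,0,0,4.5],
    [0.38,0,-0.05,0,0,0,4.5],
    [0.38,0,-0.05,0,0,0,4.5],
    [0,0,0,0,0,0,4.5]
  ]
}}

```text
clock: 19.52
eef_pos: [557.6, -143.0, 65.8]
eef_rot: [-3.141, -0.347, 0.288]
wrist_force: [0.1, -0.5, -0.4]
finger_gap: 44.8
```

Run:
```python
from h import *
look('l9')
```

```text
C blk [-125.1  -11.4   74.5] L blk [-140.2  -11.5   69. ] tilt 19.9 side [ 0.001 -1.    -0.   ]
```

View pics/l9.png

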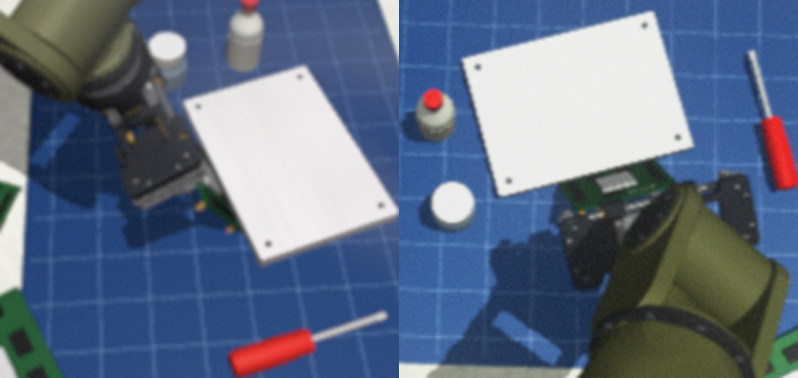

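About 58°, tips at 74 mm height. Continuing forward while bringing the tool back upright.

{"method": "jog_arm", "body": {
  "increments": [
    [0.49,0,-0.03,0,-4,0,4.5],
    [0.49,0,-0.07,0,-4,0,4.5],
    [0.48,0,-0.1,0,-4,0,4.5],
    [0.47,0,-0.14,0,-4,0,4.5],
    [0.46,0,-0.17,0,-4,0,4.5],
    [0,0,0,0,0,0,4.5]
  ]
}}

```text
clock: 20.38
eef_pos: [579.4, -136.4, 75.4]
eef_rot: [-3.141, 0.002, 0.289]
wrist_force: [-0.9, 0.2, -0.0]
finger_gap: 45.1
```

Run:
```python
from h import *
look('l10')
```

```text
C blk [-99.7 -11.2  81.6] L blk [-115.7  -11.2   81.7] tilt -0.1 side [ 0.001 -1.    -0.001]
```

View pics/l10.png

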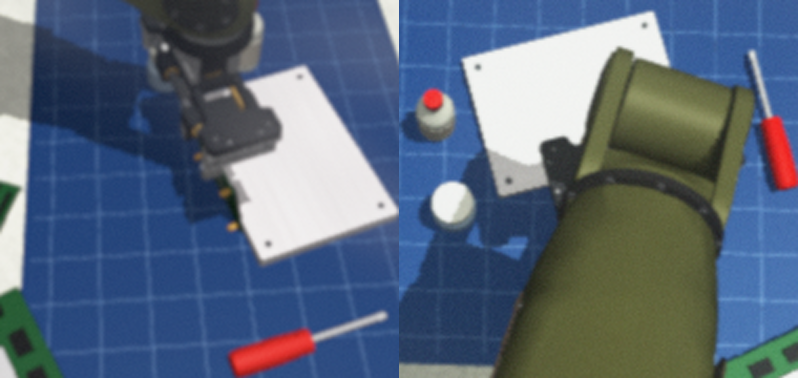

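The board stands at about 78°, with its spacers at (225,192) and (232,226) facing the robot. Pushing the top forward past balance.

{"method": "jog_arm", "body": {
  "increments": [
    [0.45,0,0,0,0,0,4.5],
    [0.45,0,0,0,0,0,4.5],
    [0.45,0,0,0,0,0,4.5],
    [0.45,0,0,0,0,0,4.5],
    [0,0,0,0,0,0,4.5]
  ]
}}

```text
clock: 21.1
eef_pos: [596.4, -131.5, 75.5]
eef_rot: [-3.141, 0.002, 0.289]
wrist_force: [-0.3, 0.4, -0.2]
finger_gap: 45.0
```

Run:
```python
from h import *
look('l11')
```

```text
C blk [-82.1 -11.4  81.8] L blk [-98.1 -11.4  81.8] tilt -0.1 side [ 0.001 -1.    -0.001]
```

View pics/l11.png

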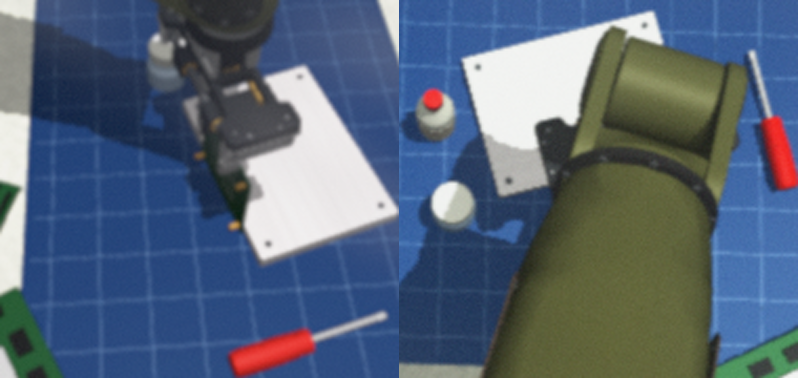

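Board upright (near spacers at (240,185) and (200,155)). A bit further.

{"method": "jog_arm", "body": {
  "increments": [
    [0.4,0,0.05,0,0,0,4.5],
    [0.4,0,0.05,0,0,0,4.5],
    [0.4,0,0.05,0,0,0,4.5],
    [0.4,0,0.05,0,0,0,4.5],
    [0,0,0,0,0,0,4.5]
  ]
}}

```text
clock: 21.82
eef_pos: [611.7, -127.0, 73.4]
eef_rot: [-3.141, 0.003, 0.289]
wrist_force: [0.7, 0.4, -0.8]
finger_gap: 45.3
```

Run:
```python
from h import *
look('l12')
```

```text
C blk [-66.1 -11.4  79.7] L blk [-82.1 -11.4  79.8] tilt -0.1 side [ 0.001 -1.    -0.001]
```

View pics/l12.png

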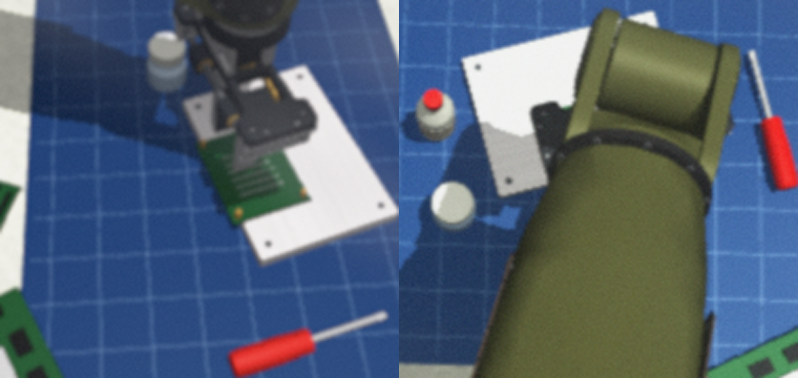

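It has fallen onto the block, solder side up. I'll raise the tool clear and check the overhang.

{"method": "jog_arm", "body": {
  "increments": [
    [0,0,-3,0,0,0,4.5],
    [0,0,-3,0,0,0,4.5],
    [-3,0,-3,0,0,0,4.5],
    [-5,0,-3,0,0,0,4.5],
    [-5,0,0,0,0,0,4.5],
    [-5,0,0,0,0,0,4.5],
    [-5,0,0,0,0,0,4.5],
    [0,0,0,0,0,0,4.5],
    [0,0,0,0,0,0,4.5]
  ]
}}

```text
clock: 23.05
eef_pos: [391.7, -192.6, 194.5]
eef_rot: [3.141, 0.002, 0.288]
wrist_force: [-0.1, 0.7, 0.6]
finger_gap: 44.7
```

Run:
```python
from h import *
look('l13')
for n in('side','top'):
    c=camera(n)
    for r in regions_of(c,'board'):
        q,b=rect(c,r['mask'],23);print(n,round(r['conf'],2),r['mask'].sum(),np.round(q[1],0),[blk([*k,13])[:2].round(0).tolist() for k in b])
    for o in('jar','flask','driver'):
        for r in recognise(c,o)[:1]: print(o,round(r['conf'],2),cam2w(c,r['centre']).round(0))
```

```text
C blk [-295.6  -11.8  200.8] L blk [-311.6  -11.8  200.8] tilt -0.1 side [ 0. -1.  0.]
side 0.76 5337 [126. 155.] [[-438.0, -74.0], [-413.0, -226.0], [-288.0, -205.0], [-314.0, -53.0]]
side 0.73 1602 [ 93. 112.] [[-89.0, 48.0], [-91.0, -64.0], [2.0, -66.0], [4.0, 46.0]]
side 0.66 803 [65. 75.] [[-380.0, 56.0], [-322.0, 9.0], [-282.0, 59.0], [-340.0, 106.0]]
jar 0.59 [558.  23.  49.]
flask 0.97 [652.  51.  63.]
driver 0.59 [ 638. -313.   21.]
top 0.95 1799 [ 90. 110.] [[-92.0, 43.0], [-93.0, -67.0], [-2.0, -67.0], [-2.0, 42.0]]
top 0.71 864 [61. 74.] [[-382.0, 65.0], [-324.0, 19.0], [-287.0, 67.0], [-344.0, 112.0]]
top 0.58 554 [75. 38.] [[-431.0, -105.0], [-405.0, -132.0], [-351.0, -80.0], [-377.0, -53.0]]
jar 0.85 [554.  39.  64.]
flask 0.54 [644.  59.  71.]
driver 0.95 [ 635. -314.   23.]
```

View pics/l13.png

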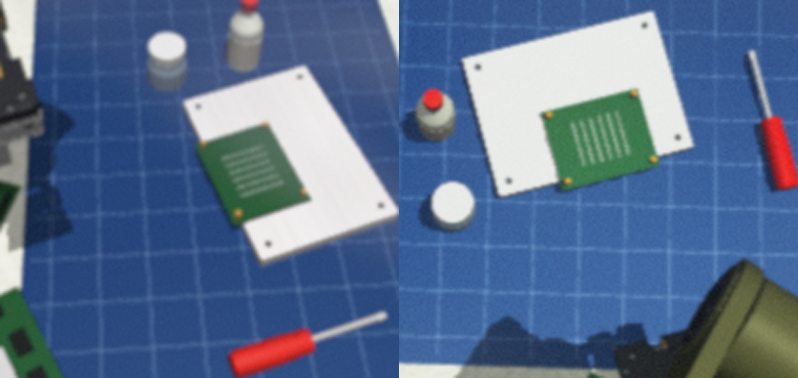

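Both views show the board flat on the block with its spacers up: far edge at about -91 mm (limit -105), near edge at about 0 mm (limit +80). The jar, bottle and screwdriver haven't moved, and the arm is clear.

```bash
python3 -c "
from h import *
print(sign_off())"
```

```text
the job is handed in; nothing more can be done
None
```

The middle-sized board is now lying upside down on the aluminium block, solder side and spacers up, and I handed the job in at about 23 s. `sign_off()` reports no verdict, so I can't confirm that it passed.

**How it went:** I pushed the board with both fingertips, fingers held 45 mm apart, until it met the front of the block. I then pushed its near edge up and forward through about 8, 18, 33, 43, 58, 78 and 90°, and it fell over onto the block. It was never pinched or carried.

**Last checks, from both cameras:**
- **Position:** the board is flat, with its far edge 9–13 mm out over the block's front (25 mm allowed). Its near edge is about 80 mm inside the allowed limit.
- **Other objects:** the jar, bottle and screwdriver are where they started, to within camera accuracy.
- **Robot:** it touches nothing; the arm is clear at about 195 mm height with no load on the wrist.

**What disagreed:**
- **Tool dimensions:** the fingertips are really about 6 mm behind the reported TCP, not 22 mm ahead of it. My first push therefore passed over the board without moving it. I found the true tip height by touching the mat, which peaked at about 55 N on the wrist (limit 120 N), and corrected for it.
- **Grasp-point rule:** the stated grasp point depends on the same dimensions, so I can't tell which position the judging uses. By my estimate neither one entered the board.

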